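Put the rubber stamps back in their dishes

TASK

Put the four rubber stamps away: stand each one upright in the felt-lined dish that has the shape and size of its base, flat on the dish's floor, with the square and the oblong stamp turned in line with their dishes' sides. Do not knock any stamp over, and leave the glue stick and the mug standing where they are.

Things in the scene. Friction and masses are not known exactly. Their poses are not given: they have to be found in the camera images.
- stamp_large_round: Rubber stamp with a large round base, 52 mm in diameter. Origin: centre of its underside; z up. All four stamps are alike above the base: light wooden base with a thin black rubber foot, together 22 mm high, and in its middle a round dark wooden handle, 24 mm in diameter from 42 to 76 mm above the underside (slimmer, 17 to 20 mm, below that), top at 82 mm. 50 to 100 g. Starts standing upright on the desk.
- stamp_small_round: Rubber stamp with a small round base, 36 mm in diameter. Origin: centre of its underside; z up. All four stamps are alike above the base: light wooden base with a thin black rubber foot, together 22 mm high, and in its middle a round dark wooden handle, 24 mm in diameter from 42 to 76 mm above the underside (slimmer, 17 to 20 mm, below that), top at 82 mm. 50 to 100 g. Starts standing upright on the desk.
- stamp_square: Rubber stamp with a square base, 42 x 42 mm, sides along its x and y. Origin: centre of its underside; z up. All four stamps are alike above the base: light wooden base with a thin black rubber foot, together 22 mm high, and in its middle a round dark wooden handle, 24 mm in diameter from 42 to 76 mm above the underside (slimmer, 17 to 20 mm, below that), top at 82 mm. 50 to 100 g. Starts standing upright on the desk.
- stamp_oblong: Rubber stamp with an oblong base, 68 mm along its x, 26 mm along its y. Origin: centre of its underside; z up. All four stamps are alike above the base: light wooden base with a thin black rubber foot, together 22 mm high, and in its middle a round dark wooden handle, 24 mm in diameter from 42 to 76 mm above the underside (slimmer, 17 to 20 mm, below that), top at 82 mm. 50 to 100 g. Starts standing upright on the desk.
- dish_large_round: Shallow aluminium dish, large round, 72 mm inside diameter. Loose, about 250 g, standing on the desk; rim 14 mm high and 3 mm thick, floor 3 mm thick with grey felt. Origin: centre of its underside; z up.
- dish_small_round: Shallow aluminium dish, small round, 52 mm inside diameter. Loose, about 250 g, standing on the desk; rim 14 mm high and 3 mm thick, floor 3 mm thick with grey felt. Origin: centre of its underside; z up.
- dish_square: Shallow aluminium dish, square, 62 x 62 mm inside, sides along its x and y. Loose, about 250 g, standing on the desk; rim 14 mm high and 3 mm thick, floor 3 mm thick with grey felt. Origin: centre of its underside; z up.
- dish_oblong: Shallow aluminium dish, oblong, 88 mm along its x and 46 mm along its y inside. Loose, about 250 g, standing on the desk; rim 14 mm high and 3 mm thick, floor 3 mm thick with grey felt. Origin: centre of its underside; z up.
- glue_stick: Upright white glue stick with a grey cap, 29 mm in diameter, 90 mm high, standing loose among the stamps and dishes; stays where it is. Origin: centre of its underside.
- mug: Olive ceramic mug, 80 mm in diameter, 90 mm high, standing loose behind the stamps, its handle pointing away from the robot; stays where it is. Origin: centre of its underside. (Not listed: a roll of tape, 72 mm wide and 19 mm high, lies among the stamps and dishes; taller things stand only along the back and sides of the desk.)
Mind the look-alikes: they are no part of the job. Leave any green look-alike of the stamp_square alone. What is shaped like the dish_large_round but turquoise is not meant.

How it is judged (in metres and radians):
At the end, for the whole second after the job is handed in: Each stamp stands upright (0.1 rad), released and at rest, on the floor of the level dish of its own shape and size (undersides less than 6 mm apart, centres within 15 mm), the square and oblong ones in line with their dishes within 0.3 rad, any matching way round (horizontal distance between stamp_large_round and dish_large_round below 0.015 m and z of stamp_large_round in the frame of dish_large_round between 0 and 0.006 m and angle between each of stamp_large_round, dish_large_round, stamp_small_round, dish_small_round, stamp_square, dish_square, stamp_oblong, dish_oblong's own z axis and vertical below 0.1 rad and height (world z) of each of dish_large_round, dish_small_round, dish_square, dish_oblong below 0.006 m and linear speed of each of stamp_large_round, stamp_small_round, stamp_square, stamp_oblong below 0.02 m/s and angular speed of each of stamp_large_round, stamp_small_round, stamp_square, stamp_oblong below 0.3 rad/s and contact force between each of stamp_large_round, stamp_small_round, stamp_square, stamp_oblong and the fingers below 0.05 N and horizontal distance between stamp_small_round and dish_small_round below 0.015 m and z of stamp_small_round in the frame of dish_small_round between 0 and 0.006 m and horizontal distance between stamp_square and dish_square below 0.015 m and z of stamp_square in the frame of dish_square between 0 and 0.006 m and horizontal distance between stamp_oblong and dish_oblong below 0.015 m and z of stamp_oblong in the frame of dish_oblong between 0 and 0.006 m and angle between the x axis of stamp_oblong and the x axis of dish_oblong, either way round below 0.3 rad and (angle between the x axis of stamp_square and the x axis of dish_square, either way round below 0.3 rad or angle between the x axis of stamp_square and the y axis of dish_square, either way round below 0.3 rad)); the robot touches nothing.
It fails at once if a stamp is knocked over (angle between any of stamp_large_round, stamp_small_round, stamp_square, stamp_oblong's own z axis and vertical above 0.8 rad).
It fails at once if the glue stick is knocked over or shifted by more than 30 mm (angle between glue_stick's own z axis and vertical above 0.5 rad or distance of glue_stick from where it was at the start of the episode above 0.03 m).
It fails at once if the mug is knocked over or shifted by more than 30 mm (angle between mug's own z axis and vertical above 0.5 rad or distance of mug from where it was at the start of the episode above 0.03 m).
It also fails if it takes over 99 s, if anything falls off the work surface, if the arm or the gripper's body presses on something with over 40 N, if the wrist force passes 120 N, or if a joint passes its speed limit or range.

ROBOT

A 6-joint arm with a two-finger parallel gripper is mounted at the origin on the work surface. World frame = base frame: x ahead of the robot, y to its left, z up, the work surface at z = 0. Lengths are in mm, angles in rad, forces in N, time in s.
With the tool pointing down it reaches from about 275 to 750 mm from the base axis. Payload 10.2 kg.
Tool frame: the origin (TCP) lies at the very end of the fingers, on their centre line; the grasp point (between the pads) lies 19 mm behind it; z points along the fingers, y is the line along which they close (so a half turn about z gives the same grasp; the last joint's range is limited). The gripper opens to 85 mm and grips with 20 to 120 N. Pads are 22 mm wide; open, the fingers measure 114 mm over their backs; the gripper's body (76 mm by 85 mm) begins 54 mm behind the grasp point. The pads swing forward as they close: fully open they stand 13 mm farther back than shut.
Start: joints at [-1.426, 0.313, 1.498, -0, 1.331, -0.223], TCP at [188.759, -489.899, 231.294] pointing down, gripper open.
Joint ranges: [-2.94, 2.94], [-0.97, 2.17], [0.19, 2.56], [-1.23, 4.37], [0.02, 3.11], [-2.88, 2.88]. Speed limits (rad/s): [2.39, 2.39, 3.01, 3.14, 3.14, 3.14].

INTERFACE

Orientations are given as a unit quaternion [w, x, y, z].
In Python, from rig import ctrl, optics gives the robot as it stands. The module is installed in compiled form; this text tells all that it offers.
- The arm moves only by the shell command python3 -m handwheel 'ROWS' [FORCE]. ROWS is JSON, a list that holds one entry, the list of rows, each a list of 5 numbers: the gripper command: -1 is fully open, 1 is shut, values between are in proportion, then the shift along the world's x, y, z in units of 50 mm (1.0 is 50 mm), then the turn about the world's z in units of 8 degrees (1.0 is 8 degrees). In form: [[[gripper, tx, ty, tz, twist], ...]]. A call has 1 to 10 rows; each row shifts and turns the commanded pose from where the row before left it; what a row does not reach is not made up. A row lasts 1/10 s, in which the tool goes at most 50 mm and 8.59 degrees, less where a joint would pass 70% of its speed; a pose out of reach is approached as far as the arm can. A call is refused whole if a number of a shift passes 1 or a number of a turn 1, either way. A call with a gripper value outside its range is refused whole. The fingers move at their own pace and stop on an object; FORCE is the grip in N (left out, the last holds). Time passes only in rows, so rows that do not move let the fingers close. It gives the time, the measured TCP pose, the force, the opening and the grip force at its end, in the units of the state.
- ctrl.sense(): the state, without advancing time (a new reading comes with each control period).
- optics.capture(name): name is "scene" or "side" or "wrist"; returns a dict with "img" (400x640x3 uint8, blue, green, red), "K" (3x3 intrinsics, pixels), "R" (3x3) and "t" (3): a world point X has camera coordinates R X + t. Camera axes: x right, y down, z forward; pixel columns grow to the right and rows downward; lengths in mm; the calibration is good to about 2 mm. The wrist camera is an equidistant fisheye: a pixel r from the principal point sees the ray r / f radians off the axis. A picture is of the moment at which its call begins. There is no depth.
- ctrl.finish_job(): hands the job in; it is judged then, once.
The state is a dict: "time_s": time; "joints": joint angles; "dq": joint speeds; "tau": joint torques, N m; "eef_pos": TCP position; "ee_rot": TCP orientation; "force": force on the tool from outside, world axes, zero at the start; "wrist_torque": the same for the moment, N m; "grip_width": opening from 0.0 (shut) to 1.0 (fully open); "grip_force": force on a finger pad.
Only numpy, scipy, OpenCV 4.12 (cv2) and the standard library are available. Lean on these libraries where they do the work, as an engineer would, in place of code of your own. Each camera call takes 0.05 s, during which the arm holds its last target. There are 200 camera calls.

## Working session

There is one attempt and no reset: what is moved stays moved. The work goes in short steps, Python scripts to look and compute and a shell command to move; the robot and the scene stay as the last step left them, time stands still between calls to the robot, and variables do not carry over. Pictures are saved under pics/ and viewed, at most 14 in all, crops included, and the job is handed in when it is done.

```bash
mkdir -p pics; python3 - <<'E'
from rig import ctrl, optics
import cv2
for n in("scene","side","wrist"):
    c=optics.capture(n); cv2.imwrite(f"pics/{n}0.png",c["img"]); print(n,c["K"].round(1).tolist(),c["R"].round(3).tolist(),c["t"].round(1).tolist())
s=ctrl.sense(); print(s["time_s"],s["eef_pos"],s["ee_rot"])
E
```

```text
scene [[449.9, 0.0, 326.9], [0.0, 449.9, 207.4], [0.0, 0.0, 1.0]] [[-0.501, 0.865, -0.022], [0.58, 0.317, -0.751], [-0.643, -0.388, -0.66]] [257.6, -338.8, 1696.4]
side [[499.9, 0.0, 323.6], [0.0, 499.9, 208.5], [0.0, 0.0, 1.0]] [[-0.855, -0.518, -0.006], [-0.345, 0.579, -0.739], [0.386, -0.63, -0.674]] [521.9, 192.8, 993.1]
wrist [[309.7, 0.0, 318.2], [0.0, 309.7, 201.7], [0.0, 0.0, 1.0]] [[0.36, -0.933, -0.002], [-0.896, -0.346, 0.278], [-0.26, -0.098, -0.961]] [-523.2, -36.8, 380.1]
0.15 [ 188.74900671 -489.71350311  230.88247202] [-4.62846258e-04  9.83142296e-01  1.82841486e-01  4.94930231e-05]
```

View pics/scene0.png

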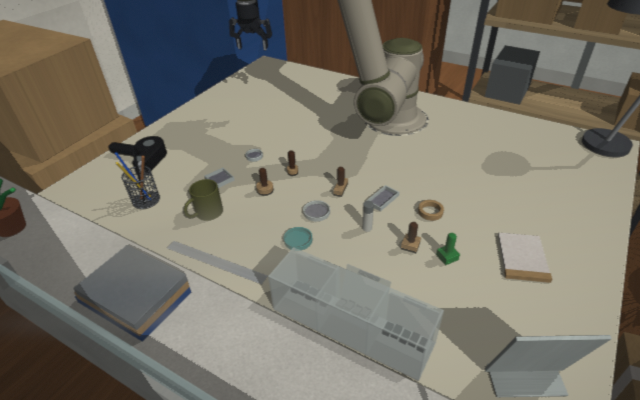

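View pics/side0.png

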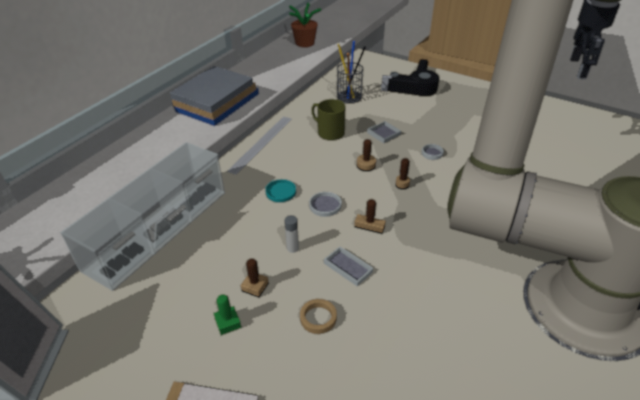

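The scene view shows the stamps: large round at (265,185), small round (292,165), oblong (340,185) and square (411,240). The dishes are small round (255,155), square (218,177), large round (316,211) and oblong (382,198). The glue stick is at (367,215), the mug at (205,200), the tape at (430,210), and the green and turquoise look-alikes at (449,248) and (297,238). The side view agrees with this.

```bash
cat > h.py <<'E'
import numpy as np, cv2
from rig import ctrl, optics
def ray(c,u,v,fish=False):
    K=c["K"]; x=(u-K[0,2])/K[0,0]; y=(v-K[1,2])/K[1,1]
    if fish:
        r=np.hypot(x,y)+1e-9; d=np.array([x/r*np.sin(r),y/r*np.sin(r),np.cos(r)])
    else: d=np.array([x,y,1.])
    return -c["R"].T@c["t"], c["R"].T@d
def cast(c,u,v,z,fish=False):
    o,d=ray(c,u,v,fish); return (o+d*(z-o[2])/d[2])[:2]
def proj(c,X,fish=False):
    p=c["R"]@np.asarray(X,float)+c["t"]; K=c["K"]
    if fish:
        r=np.hypot(p[0],p[1]); s=np.arctan2(r,p[2])/r; x,y=p[0]*s,p[1]*s
    else: x,y=p[0]/p[2],p[1]/p[2]
    return np.array([K[0,0]*x+K[0,2],K[1,1]*y+K[1,2]])
E
python3 - <<'E'
from h import *
a=optics.capture("scene");b=optics.capture("side")
# name: (scene px),(side px),z
P=dict(L=((263,171),(367,143),80),S=((291,153),(404,162),80),O=((341,170),(371,203),80),Q=((412,226),(252,264),80),
 dS=((255,155),(432,152),8),dQ=((218,178),(384,131),8),dL=((316,211),(325,204),8),dO=((382,198),(349,266),8),
 glue=((367,203),(291,221),88),mug=((205,187),(331,106),88),tape=((430,210),(318,315),12),green=((451,237),(224,299),80))
for k,(p,q,z) in P.items(): print(k,cast(a,*p,z).round(),cast(b,*q,z).round())
w=optics.capture("wrist"); print((-w["R"].T@w["t"]).round(), ctrl.sense()["eef_pos"].round())
E
```

```text
L [ 595. -169.] [ 584. -171.]
S [ 478. -148.] [ 470. -146.]
O [481.  31.] [470.  28.]
Q [604. 302.] [587. 306.]
dS [ 460. -311.] [ 456. -317.]
dQ [ 619. -338.] [ 614. -342.]
dL [604.  16.] [597.  15.]
dO [460. 158.] [451. 158.]
glue [587. 167.] [585. 173.]
mug [ 742. -261.] [ 747. -267.]
tape [448. 302.] [441. 301.]
green [594. 401.] [580. 400.]
[ 254. -464.  374.] [ 189. -490.  231.]
```

```bash
python3 -m handwheel '[[[-1,0.6,0.7,0.15,0],[-1,0.6,0.7,0.15,0],[-1,0.6,0.7,0.15,0],[-1,0.6,0.7,0.15,0],[-1,0.6,0.7,0.15,0],[-1,0.6,0.7,0.15,0],[-1,0.6,0.7,0.15,0],[-1,0.6,0.7,0.15,0],[-1,0,0,0,0],[-1,0,0,0,0]]]' 30
python3 - <<'E'
from h import *
w=optics.capture("wrist"); cv2.imwrite("pics/w1.png",w["img"]); np.savez("w1",**w)
print((-w["R"].T@w["t"]).round(), ctrl.sense()["eef_pos"].round(), w["R"].round(2).tolist())
for X in [(590,-170,0),(474,-147,0),(475,30,0),(458,-314,5),(617,-340,5),(600,16,5)]: print(X,proj(w,X,True).round())
E
```

```text
time_s: 1.3
eef_pos: [429.0, -209.4, 291.2]
ee_rot: [0.0, 0.983, 0.184, -0.0]
force: [-0.1, 0.1, -0.6]
grip_width: 1.002
grip_force: 0.0
[ 495. -183.  435.] [ 428. -210.  291.] [[0.36, -0.93, -0.0], [-0.9, -0.35, 0.28], [-0.26, -0.1, -0.96]]
(590, -170, 0) [335.  49.]
(474, -147, 0) [289. 119.]
(475, 30, 0) [179.  81.]
(458, -314, 5) [394. 173.]
(617, -340, 5) [451.  81.]
(600, 16, 5) [216.   4.]
```

View pics/w1.png

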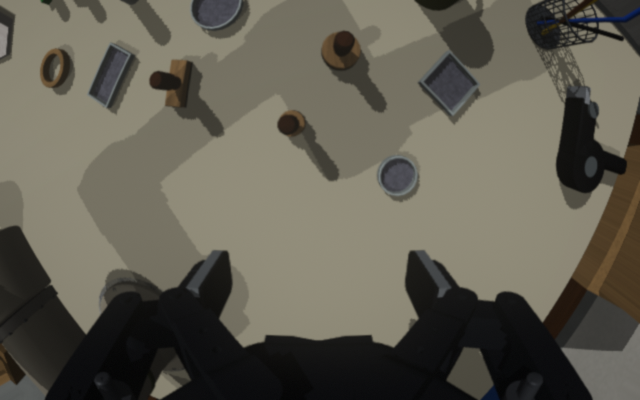

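The wrist view shows the large round stamp at (342,45), small round at (292,122), and oblong at (172,83), lying roughly across its dish. The dishes are oblong (112,75), large round (217,8, cut off), square (450,83) and small round (398,175).

```bash
cat >> h.py <<'E'
def masks(img):
    i=cv2.GaussianBlur(img,(3,3),0).astype(int); B,G,R=i[...,0],i[...,1],i[...,2]
    m=i.max(2)
    blue=((B-R)>=-0.02*m)&(m>55)                # aluminium and felt
    wood=((R-B)>0.42*m)&(m>35)                # wood base + brown handle
    return blue.astype(np.uint8),wood.astype(np.uint8)
def blob(mask,uv,r=40):
    n,l,s,c=cv2.connectedComponentsWithStats(mask)
    k=[j for j in range(1,n) if s[j,4]>60 and np.hypot(*(c[j]-uv))<r]
    if not k: return None
    j=max(k,key=lambda j:s[j,4]); ct=max(cv2.findContours((l==j).astype(np.uint8),0,cv2.CHAIN_APPROX_NONE)[0],key=len)
    return ct.reshape(-1,2)
def rect(c,ct,z,fish=True):
    p=np.array([cast(c,u,v,z,fish) for u,v in ct],np.float32); (x,y),(w,h),a=cv2.minAreaRect(p)
    if w<h: w,h,a=h,w,a+90
    return np.round([x,y,w,h,(a+90)%180-90],1)   # a: yaw of the long side, deg
E
python3 - <<'E'
from h import *
w=dict(np.load("w1.npz")); bl,wo=masks(w["img"])
for n,uv in dict(dS=(398,175),dQ=(450,83),dO=(112,75),dL=(217,8)).items():
    ct=blob(bl,uv); print(n,None if ct is None else (rect(w,ct,12),len(ct)))
for n,uv in dict(L=(342,45),S=(292,122),O=(172,83)).items():
    ct=blob(wo,uv); print(n,None if ct is None else (rect(w,ct,20),len(ct)))
v=w["img"].copy(); v[bl>0]=v[bl>0]//2+np.array([127,0,0],np.uint8); v[wo>0]=v[wo>0]//2+np.array([0,0,127],np.uint8)
cv2.imwrite("pics/m1.png",cv2.resize(v[:220,20:500],(800,367),interpolation=0))
E
```

```text
dS (array([ 457.2, -317.5,   59.4,   55. ,   67.9]), 110)
dQ (array([ 613. , -338.2,   70.3,   69.7,  -20. ]), 134)
dO (array([454.9, 158.3,  94.4,  53. , -11.6]), 142)
dL (array([582.9,  10. ,  78.3,  46. , -77.2]), 160)
L (array([ 586.7, -171.7,   51. ,   34.7,    5.7]), 114)
S (array([ 476.3, -152. ,   30.8,   20.8,  -72.3]), 77)
O (array([488.2,  27.6,  31.9,  23.5,  11.2]), 61)
```

View pics/m1.png

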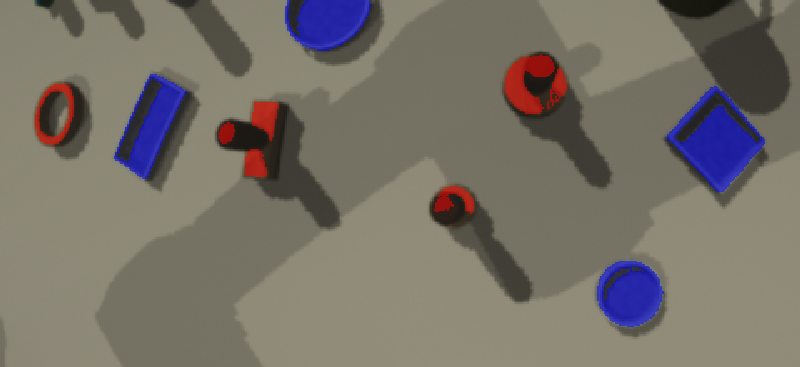

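The masks show dishes well outlined in blue. Wood is split by the dark handle sides, so I use the handle tops for position and the oblong base's left edge, crop (252,102) to (244,176), for its yaw.

```bash
python3 - <<'E'
from h import *
w=dict(np.load("w1.npz"))
for n,p in dict(S=(447,206),L=(540,66),O=(227,133)).items(): print(n,cast(w,p[0]*.6+20,p[1]*.6,82,True).round(1))
for q in ((252,102),(244,176)),((278,102),(267,177)):
    a,b=[cast(w,p[0]*.6+20,p[1]*.6,21,True) for p in q]; d=a-b; print(a.round(),b.round(),np.degrees(np.arctan2(d[1],d[0])).round(1))
E
```

```text
S [ 472.4 -154.8]
L [ 586.  -178.1]
O [472.1  21.9]
[500.  43.] [437.  27.] 13.6
[506.  18.] [443.   5.] 11.3
```

```bash
python3 -m handwheel '[[[-1,0.3,0.4,-0.8,0],[-1,0.3,0.4,-0.8,0],[-1,0.3,0.35,-0.8,0],[-1,0,0,-0.7,0],[-1,0,0,-0.7,0],[-1,0,0,-0.6,0],[-1,0,0,-0.3,0],[-1,0,0,-0.3,0],[-1,0,0,0,0],[0,0,0,0,0]]]' 30 && python3 -m handwheel '[[[0.5,0,0,0,0],[1,0,0,0,0],[1,0,0,0,0],[1,0,0,0,0],[1,0,0,0,0],[1,0,0,0,0],[1,0,0,0,0]]]'
python3 - <<'E'
from h import *
w=optics.capture("wrist"); cv2.imwrite("pics/w2.png",w["img"]); np.savez("w2",**w)
E
```

```text
time_s: 2.35
eef_pos: [473.5, -153.4, 41.6]
ee_rot: [-0.0, 0.983, 0.182, -0.0]
force: [0.4, 0.1, -0.1]
grip_width: 0.856
grip_force: 0.0
time_s: 3.05
eef_pos: [474.0, -152.5, 41.7]
ee_rot: [0.0, 0.983, 0.183, 0.0]
force: [-1.2, 0.7, 5.7]
grip_width: 0.272
grip_force: 29.4
```

View pics/w2.png

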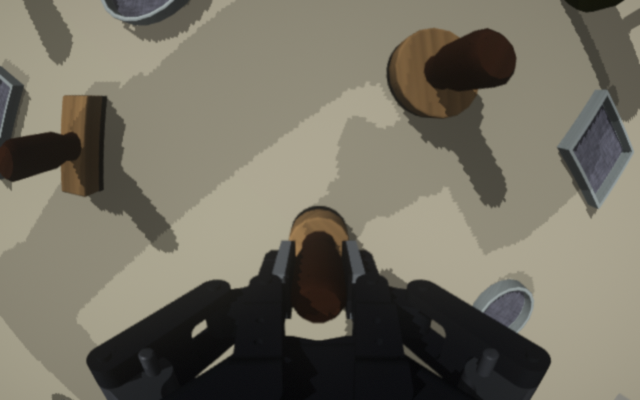

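The small round stamp is held between the pads at (318,265), with its base's front edge at (318,207). Next I check its offset along the fingers, and use the clearer view of the large round base (388–480, 28–118).

```bash
python3 - <<'E'
from h import *
w=dict(np.load("w2.npz")); t=np.array([474,-152.5])
p=cast(w,318,207,21,True); e=np.radians(21); print("S front: along x",(p-t)@[np.cos(e),np.sin(e)],"across",(p-t)@[np.sin(e),-np.cos(e)])
# L base ellipse edges left/top/bottom at z 22
for q in ((389,80),(405,36),(430,28),(420,113),(440,118)): print(cast(w,*q,22,True).round(1))
E
```

```text
S front: along x 19.922345650602377 across -1.1565004862808925
[ 570.8 -153.9]
[ 597.6 -153.2]
[ 608.8 -164.5]
[ 561.4 -176.4]
[ 563.9 -188.2]
```

```bash
python3 -m handwheel '[[[1,0,0,0.6,0],[1,0,0,0.6,0],[1,-0.09,-0.82,0,0],[1,-0.09,-0.82,0,0],[1,-0.09,-0.83,0,0],[1,-0.09,-0.83,0,0],[1,0,0,0,0],[1,0,0,-0.5,0],[1,0,0,-0.3,0],[1,0,0,-0.2,0]]]' && python3 -m handwheel '[[[1,0,0,-0.12,0],[1,0,0,0,0],[1,0,0,0,0],[1,0,0,0,0]]]'
python3 - <<'E'
from h import *
w=optics.capture("wrist"); cv2.imwrite("pics/w3.png",w["img"]); np.savez("w3",**w)
E
```

```text
time_s: 4.1
eef_pos: [455.4, -316.5, 49.9]
ee_rot: [-0.001, 0.983, 0.183, -0.001]
force: [-0.4, -0.6, -0.9]
grip_width: 0.268
grip_force: 29.8
time_s: 4.5
eef_pos: [455.9, -317.4, 45.6]
ee_rot: [0.0, 0.983, 0.183, 0.0]
force: [1.0, 0.8, -1.3]
grip_width: 0.274
grip_force: 29.6
```

View pics/w3.png

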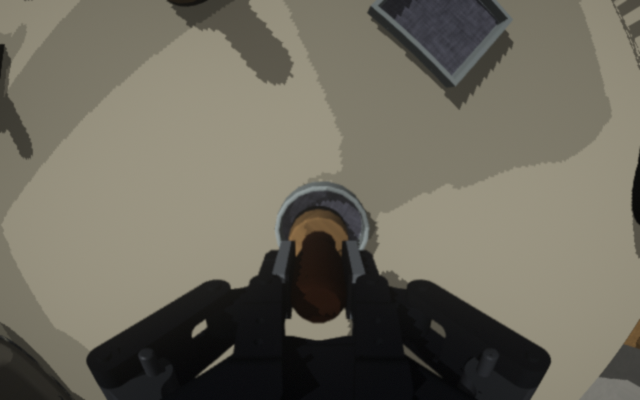

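The wrist view shows the small stamp (base 289–347) inside the small dish, whose rim spans 277–368 with its front at 185. It looks centred, so I release it and go to the large round stamp.

```bash
python3 -m handwheel '[[[1,0,0,-0.02,0],[-0.2,0,0,0,0],[-1,0,0,0,0],[-1,0,0,0,0],[-1,0,0,0,0],[-1,0,0,0.3,0],[-1,0,0,0.6,0],[-1,0,0,0.7,0],[-1,0.65,0.7,0,0],[-1,0.65,0.7,0,0]]]' && python3 -m handwheel '[[[-1,0.65,0.71,0,0],[-1,0.65,0.72,0,0],[-1,0,0,-0.6,0],[-1,0,0,-0.6,0],[-1,0,0,-0.46,0],[-1,0,0,0,0],[0.5,0,0,0,0],[1,0,0,0,0],[1,0,0,0,0],[1,0,0,0,0]]]' && python3 -m handwheel '[[[1,0,0,0,0],[1,0,0,0,0],[1,0,0,0,0],[1,0,0,0,0]]]'
python3 - <<'E'
from h import *
w=optics.capture("wrist"); cv2.imwrite("pics/w4.png",w["img"]); np.savez("w4",**w)
E
```

```text
time_s: 5.55
eef_pos: [521.6, -247.5, 125.6]
ee_rot: [0.001, 0.983, 0.182, 0.001]
force: [0.6, -0.1, -1.0]
grip_width: 1.0
grip_force: 0.0
time_s: 6.55
eef_pos: [586.1, -176.2, 42.3]
ee_rot: [0.001, 0.983, 0.183, 0.001]
force: [-0.5, -1.1, 0.4]
grip_width: 0.328
grip_force: 0.5
time_s: 6.95
eef_pos: [585.7, -175.9, 41.2]
ee_rot: [-0.0, 0.983, 0.183, -0.0]
force: [-0.9, -0.2, -1.2]
grip_width: 0.272
grip_force: 31.8
```

View pics/w4.png

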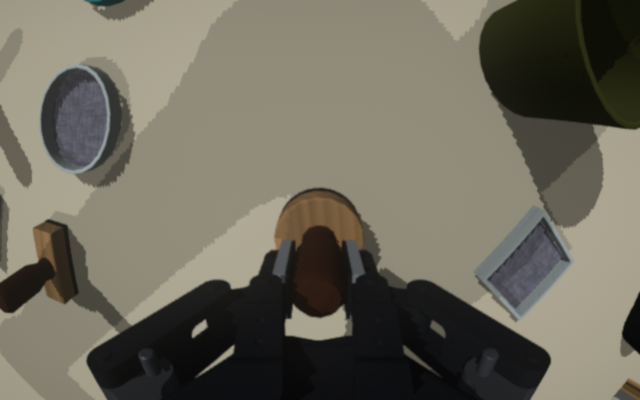

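The large round stamp is held, its base front at (318,190), and the large dish is at (80,118).

```bash
python3 - <<'E'
from h import *
w=dict(np.load("w4.npz")); t=np.array([585.7,-175.9]); e=np.radians(21)
p=cast(w,318,190,21,True); print("front",(p-t)@[np.cos(e),np.sin(e)])
bl,_=masks(w["img"]); print(rect(w,blob(bl,(78,120)),12),rect(w,blob(bl,(523,262)),12))
E
```

```text
front 29.783343150735547
[598.1  15.7  79.   77.5 -73.4] [ 614.7 -335.7   80.    69.    70. ]
```

```bash
python3 -m handwheel '[[[1,0,0,0.6,0],[1,0,0,0.6,0],[1,0.04,0.8,0,0],[1,0.04,0.8,0,0],[1,0.04,0.8,0,0],[1,0.04,0.8,0,0],[1,0.04,0.62,0,0],[1,0,0,0,0],[1,0,0,-0.5,0],[1,0,0,-0.3,0]]]' && python3 -m handwheel '[[[1,0,0,-0.2,0],[1,0,0,-0.12,0],[1,0,0,0,0],[1,0,0,0,0],[1,0,0,0,0]]]'
python3 - <<'E'
from h import *
w=optics.capture("wrist"); cv2.imwrite("pics/w5.png",w["img"]); np.savez("w5",**w)
E
```

```text
time_s: 8.0
eef_pos: [595.4, 14.8, 60.1]
ee_rot: [-0.0, 0.983, 0.183, -0.0]
force: [0.0, -0.5, -0.9]
grip_width: 0.271
grip_force: 31.8
time_s: 8.5
eef_pos: [596.2, 15.0, 46.1]
ee_rot: [0.0, 0.983, 0.183, 0.001]
force: [0.2, 0.4, -0.5]
grip_width: 0.274
grip_force: 31.8
```

View pics/w5.png

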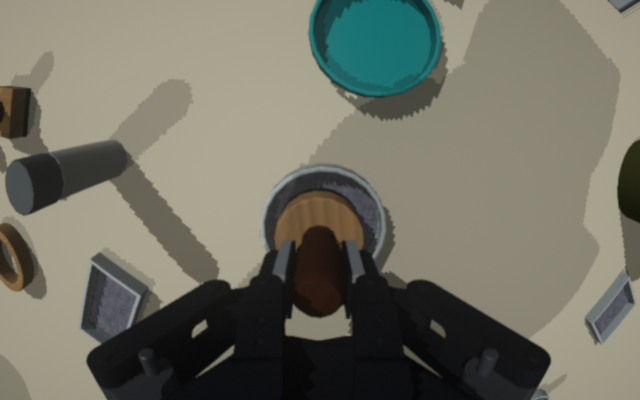

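The large stamp (276–363) sits centred in its dish (263–384). I release it and go to the oblong stamp.

```bash
python3 -m handwheel '[[[1,0,0,-0.02,0],[-0.2,0,0,0,0],[-1,0,0,0,0],[-1,0,0,0,0],[-1,0,0,0,0],[-1,0,0,0.3,0],[-1,0,0,0.6,0],[-1,0,0,0.7,0],[-1,-0.8,0.05,0,0],[-1,-0.8,0.05,0,0]]]' && python3 -m handwheel '[[[-1,-0.8,0.06,0,0],[-1,-0.08,0,0,0],[-1,0,0,-0.6,0],[-1,0,0,-0.6,0],[-1,0,0,-0.46,0],[-1,0,0,0,0],[0.5,0,0,0,0],[1,0,0,0,0],[1,0,0,0,0],[1,0,0,0,0]]]' && python3 -m handwheel '[[[1,0,0,0,0],[1,0,0,0,0],[1,0,0,0,0],[1,0,0,0,0]]]'
python3 - <<'E'
from h import *
w=optics.capture("wrist"); cv2.imwrite("pics/w6.png",w["img"]); np.savez("w6",**w)
E
```

```text
time_s: 9.55
eef_pos: [515.5, 20.0, 126.1]
ee_rot: [0.001, 0.983, 0.183, 0.002]
force: [0.9, 0.3, -0.8]
grip_width: 1.0
grip_force: 0.0
time_s: 10.55
eef_pos: [472.2, 23.0, 42.1]
ee_rot: [0.0, 0.983, 0.183, 0.001]
force: [-0.4, -0.1, -0.7]
grip_width: 0.33
grip_force: 0.0
time_s: 10.95
eef_pos: [472.1, 23.1, 42.1]
ee_rot: [0.0, 0.983, 0.183, 0.001]
force: [-0.7, 0.5, 5.3]
grip_width: 0.27
grip_force: 29.4
```

View pics/w6.png

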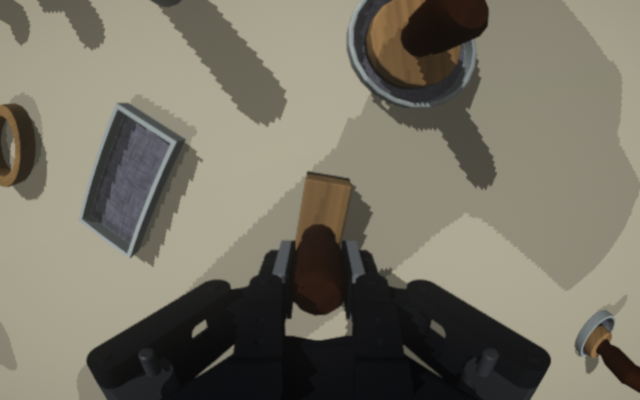

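The oblong stamp is held, with its front edge at (307,173)–(351,180). Its dish is at (132,180).

```bash
python3 - <<'E'
from h import *
w=dict(np.load("w6.npz")); t=np.array([472.1,23.1])
C=[cast(w,*q,21,True) for q in ((307,173),(295,238),(351,180),(342,240))]
for a,b in ((0,1),(2,3)): d=C[a]-C[b]; print(C[a].round(1),C[b].round(1),np.degrees(np.arctan2(d[1],d[0])).round(1))
d=C[0]-C[2]; print("front edge",np.degrees(np.arctan2(d[1],d[0])).round(1)-90, "centre offset",((C[0]+C[2])/2-34*np.array([np.cos(.215),np.sin(.215)])-t).round(1))
bl,_=masks(w["img"]); print(rect(w,blob(bl,(132,180)),12))
E
```

```text
[506.   43.7] [468.   36.9] 10.2
[511.  20.] [476.6  11.2] 14.4
front edge 12.0 centre offset [3.2 1.5]
[455.2 157.6  98.6  56.2 -11.6]
```

```bash
python3 -m handwheel '[[[1,0,0,0.6,0],[1,0,0,0.6,0],[1,-0.1,0.67,0,-1],[1,-0.1,0.67,0,-1],[1,-0.1,0.67,0,-0.95],[1,-0.1,0.68,0,0],[1,0,0,0,0],[1,0,0,-0.5,0],[1,0,0,-0.3,0],[1,0,0,-0.1,0]]]' && python3 -m handwheel '[[[1,0,0,-0.1,0],[1,0,0,-0.13,0],[1,0,0,0,0],[1,0,0,0,0]]]'
python3 - <<'E'
from h import *
w=optics.capture("wrist"); cv2.imwrite("pics/w7.png",w["img"]); np.savez("w7",**w)
E
```

```text
time_s: 12.0
eef_pos: [451.1, 157.2, 55.2]
ee_rot: [0.0, 1.0, -0.022, -0.001]
force: [-0.5, 0.3, -1.2]
grip_width: 0.273
grip_force: 29.9
time_s: 12.4
eef_pos: [452.0, 157.5, 45.0]
ee_rot: [-0.0, 1.0, -0.022, 0.0]
force: [-0.1, -0.4, -1.3]
grip_width: 0.264
grip_force: 30.0
```

View pics/w7.png

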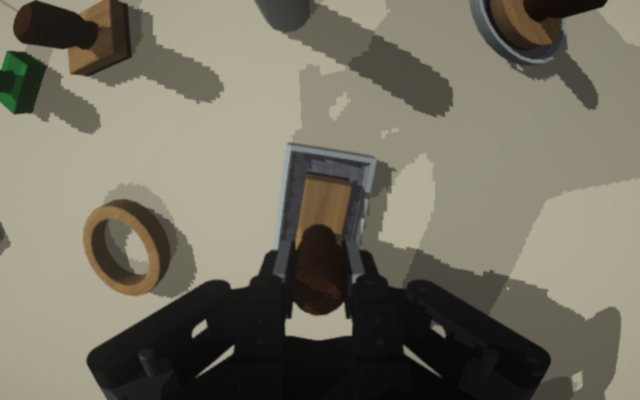

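The oblong stamp lies in line and centred in its dish. I release it, rise and move toward the square stamp for a look.

```bash
python3 -m handwheel '[[[1,0,0,-0.01,0],[-0.2,0,0,0,0],[-1,0,0,0,0],[-1,0,0,0,0],[-1,0,0,0,0],[-1,0,0,0.3,0],[-1,0,0,0.6,0],[-1,0,0,0.7,0],[-1,0.44,0.71,0.35,0],[-1,0.44,0.71,0.35,0]]]' && python3 -m handwheel '[[[-1,0.44,0.71,0.35,0],[-1,0.44,0.71,0.35,0],[-1,0,0,0,0],[-1,0,0,0,0]]]'
python3 - <<'E'
from h import *
w=optics.capture("wrist"); cv2.imwrite("pics/w8.png",w["img"]); np.savez("w8",**w)
E
```

```text
time_s: 13.45
eef_pos: [496.5, 229.3, 161.0]
ee_rot: [-0.0, 1.0, -0.023, 0.001]
force: [1.2, -0.2, -0.5]
grip_width: 1.0
grip_force: 0.0
time_s: 13.85
eef_pos: [539.4, 299.8, 193.6]
ee_rot: [0.0, 1.0, -0.022, -0.0]
force: [-0.5, -0.1, -1.1]
grip_width: 1.003
grip_force: 0.0
```

View pics/w8.png

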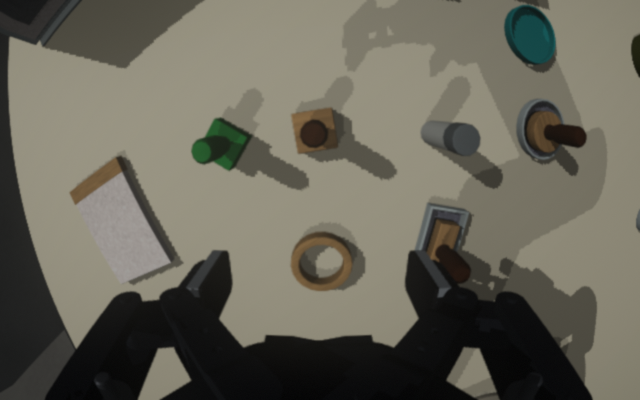

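The square stamp is at (314,132), with base corners near (292,111), (332,107), (339,150) and (299,153).

```bash
python3 - <<'E'
from h import *
w=dict(np.load("w8.npz"))
p=np.array([cast(w,*q,22,True) for q in ((292,111),(332,107),(339,150),(299,153))]); print(p.round(1).tolist(),p.mean(0).round(1),cast(w,314,133,82,True).round(1))
for a,b in ((1,0),(2,3),(0,3),(1,2)): d=p[a]-p[b]; print(np.degrees(np.arctan2(d[1],d[0])).round(1)%90)
q=dict(np.load("w4.npz")); bl,_=masks(q["img"])
print(ctrl.sense()["joints"].round(2))
E
```

```text
[[614.1, 323.9], [616.3, 283.6], [572.1, 278.1], [570.8, 319.1]] [593.3 301.2] [594.2 301.8]
3.0999999999999943
1.9000000000000057
6.4
7.1
[ 0.32  0.55  1.25 -0.    1.34  1.93]
```

```bash
python3 -m handwheel '[[[-1,0.36,0.01,-0.5,0],[-1,0.36,0.01,-0.5,0],[-1,0.36,0.01,0,0],[-1,0,0,-0.7,0],[-1,0,0,-0.7,0],[-1,0,0,-0.4,0],[-1,0,0,-0.24,0],[-1,0,0,0,0],[0.5,0,0,0,0],[1,0,0,0,0]]]' && python3 -m handwheel '[[[1,0,0,0,0],[1,0,0,0,0],[1,0,0,0,0],[1,0,0,0,0],[1,0,0,0,0],[1,0,0,0,0]]]'
python3 - <<'E'
from h import *
w=optics.capture("wrist"); cv2.imwrite("pics/w9.png",w["img"]); np.savez("w9",**w)
E
```

```text
time_s: 14.9
eef_pos: [594.4, 301.1, 43.9]
ee_rot: [-0.0, 1.0, -0.022, 0.001]
force: [-0.3, 1.2, 0.7]
grip_width: 0.688
grip_force: 0.0
time_s: 15.5
eef_pos: [594.0, 301.2, 42.9]
ee_rot: [-0.0, 1.0, -0.022, 0.0]
force: [-2.0, 0.1, 5.9]
grip_width: 0.277
grip_force: 30.8
```

View pics/w9.png

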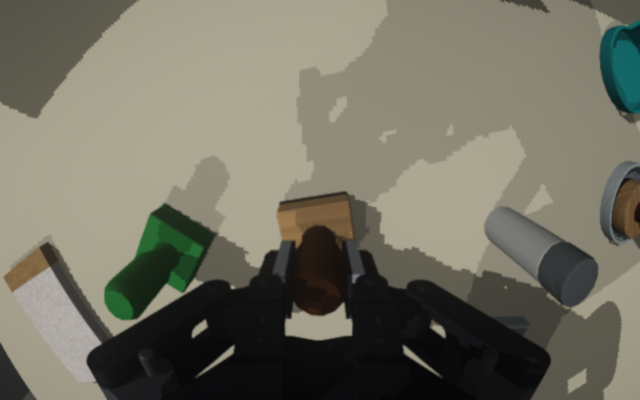

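```bash
python3 -m handwheel '[[[1,0,0,0.8,0],[1,0,0,0.9,0],[1,0,0,0.9,0],[1,-0.64,-0.7,0,0],[1,-0.64,-0.7,0,0],[1,0,-0.9,0,-1],[1,0,-0.9,0,-1],[1,0,-0.9,0,-1],[1,0,-0.9,0,-0.15],[1,0,-0.9,0,0]]]' && python3 -m handwheel '[[[1,0,-0.9,0,0],[1,0,-0.9,0,0],[1,0,-0.9,0,0],[1,0,-0.9,0,0],[1,0.41,-0.81,0,0],[1,0.41,-0.81,0,0],[1,0.41,-0.81,0,0],[1,0.41,-0.81,0,0],[1,0,0,0,0],[1,0,0,0,0]]]'
python3 - <<'E'
from h import *
w=optics.capture("wrist"); cv2.imwrite("pics/w10.png",w["img"]); np.savez("w10",**w)
bl,_=masks(w["img"]); c=proj(w,(614,-337,8),True); print(c); ct=blob(bl,c,60); print(rect(w,ct,12) if ct is not None else None)
E
```

```text
time_s: 16.55
eef_pos: [529.3, 4.4, 172.1]
ee_rot: [0.0, 0.971, -0.24, -0.0]
force: [2.0, 1.0, -0.0]
grip_width: 0.272
grip_force: 30.2
time_s: 17.55
eef_pos: [611.4, -336.2, 170.7]
ee_rot: [-0.001, 0.971, -0.24, -0.001]
force: [-0.7, 0.3, -0.4]
grip_width: 0.271
grip_force: 30.1
[318.54448626 180.71375633]
[ 613.1 -338.5   68.3   68.2   69.8]
```

View pics/w10.png

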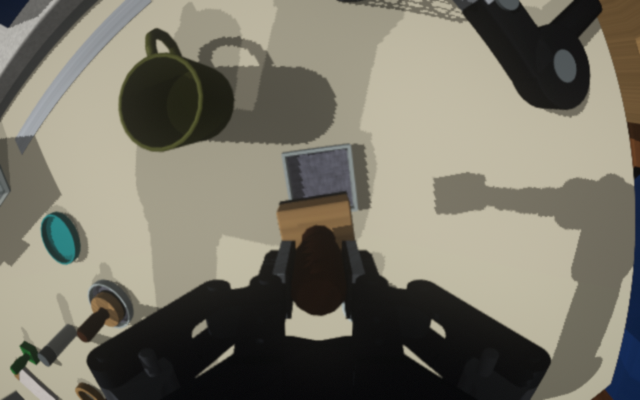

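The square stamp (278–353, front at 200) hangs in line with the square dish (283–357, 145–210). Now I lower it.

```bash
python3 -m handwheel '[[[1,0,-0.02,-0.8,0],[1,0,0,-0.8,0],[1,0,0,-0.5,0],[1,0,0,-0.2,0],[1,0,0,-0.18,0],[1,0,0,0,0],[1,0,0,0,0],[1,0,0,0,0]]]'
python3 - <<'E'
from h import *
w=optics.capture("wrist"); cv2.imwrite("pics/w11.png",w["img"][120:340,180:460]); np.savez("w11",**w)
E
```

```text
time_s: 18.4
eef_pos: [612.3, -337.2, 49.8]
ee_rot: [0.0, 0.971, -0.24, 0.001]
force: [0.4, -0.5, -0.4]
grip_width: 0.271
grip_force: 30.1
```

View pics/w11.png

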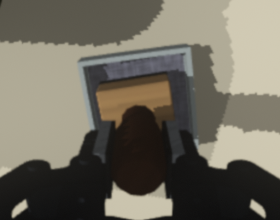

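The stamp is inside the dish and in line, with about 3 mm left to go down.

```bash
python3 -m handwheel '[[[1,0,0,-0.07,0],[1,0,0,0,0],[1,0,0,0,0]]]' && python3 -m handwheel '[[[-0.2,0,0,0,0],[-1,0,0,0,0],[-1,0,0,0,0],[-1,0,0,0,0],[-1,0,0,0.3,0],[-1,0,0,0.6,0],[-1,0,0,0.9,0],[-1,-0.6,0.3,0.7,0],[-1,-0.6,0.3,0.7,0],[-1,-0.6,0.3,0.7,0]]]' && python3 -m handwheel '[[[-1,-0.6,0.6,0.4,0],[-1,-0.6,0.6,0.4,0],[-1,0,0,0,0],[-1,0,0,0,0]]]'
python3 - <<'E'
from h import *
w=optics.capture("wrist"); cv2.imwrite("pics/w12.png",w["img"]); np.savez("w12",**w)
s=optics.capture("side"); cv2.imwrite("pics/s12.png",cv2.resize(s["img"][80:380,200:500],(600,600)))
E
```

```text
time_s: 18.75
eef_pos: [612.3, -337.2, 45.8]
ee_rot: [0.0, 0.971, -0.24, 0.001]
force: [1.0, 1.2, 6.8]
grip_width: 0.273
grip_force: 30.8
time_s: 19.75
eef_pos: [520.5, -291.2, 242.3]
ee_rot: [0.0, 0.971, -0.24, 0.001]
force: [0.4, -0.4, 0.8]
grip_width: 0.997
grip_force: 0.0
time_s: 20.15
eef_pos: [461.7, -231.7, 281.5]
ee_rot: [0.001, 0.971, -0.239, 0.001]
force: [1.5, -0.5, -0.6]
grip_width: 1.004
grip_force: 0.0
```

View pics/s12.png

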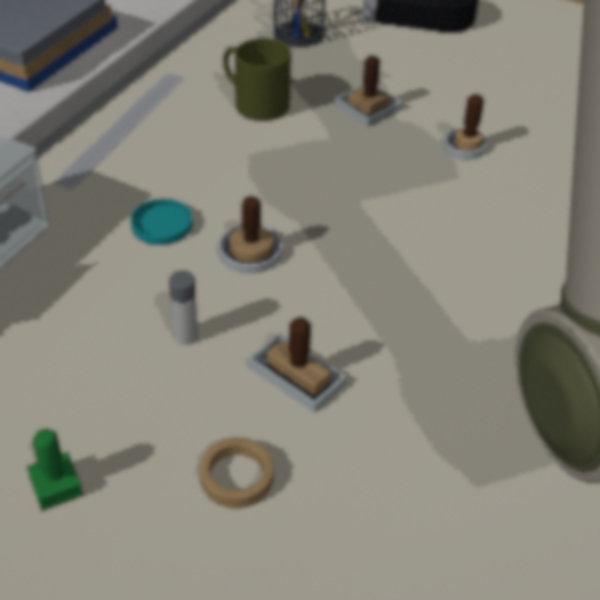

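All four stamps stand in their dishes, and the mug and glue stick are where they were. The picture limit is used up, so I check uprightness and centring by number only.

```bash
python3 - <<'E'
from h import *
s=optics.capture("side"); w=dict(np.load("w12.npz")); bl,wo=masks(w["img"])
i=s["img"].astype(int); br=((i[...,2]-i[...,0]>0.3*i.max(2))&(i.max(2)<100)).astype(np.uint8)
D=dict(S=(457,-317.5),Q=(613,-338),L=(598,15.7),O=(455,158))
for n,(x,y) in D.items():
    a,b=proj(s,(x,y,28),0),proj(s,(x,y,85),0); m=np.zeros_like(br); cv2.line(m,tuple(map(int,a)),tuple(map(int,b)),1,21)
    p=np.argwhere(br&m)[:,::-1].astype(float)
    vx,vy,cx,cy=cv2.fitLine(p.astype(np.float32),cv2.DIST_L2,0,.01,.01).ravel()
    e=b-a; print(n,len(p),"tilt deg",np.degrees(np.arcsin((vx*e[1]-vy*e[0])/np.hypot(*e))).round(1),"mid",p.mean(0).round(1),"expected",((a+b)/2).round(1),"px/mm",(np.hypot(*(proj(s,(x,y+10,50),0)-proj(s,(x,y,50),0)))/10).round(2))
    c=proj(w,(x,y,10),True)
    if 0<c[0]<640 and 0<c[1]<400:
        ct=blob(bl,c,30); print("  dish",None if ct is None else rect(w,ct,12))
E
```

```text
S 136 tilt deg 3.7 mid [436.  138.7] expected [434.4 136.8] px/mm 0.23
  dish [ 460.3 -316.5   56.2   51.3  -57.2]
Q 178 tilt deg -12.8 mid [386.  122.6] expected [384.9 117.1] px/mm 0.23
  dish [ 612.7 -338.8   69.8   68.1  -19.9]
L 190 tilt deg -7.6 mid [325.8 191.2] expected [324.4 188.6] px/mm 0.32
  dish [598.3   7.2  76.2  64.1  -5. ]
O 233 tilt deg -5.9 mid [348.6 252.7] expected [348.1 249.7] px/mm 0.39
  dish [486.9 143.3  63.6  37.3  41.3]
```

```bash
python3 - <<'E'
from h import *
s=optics.capture("side"); i=s["img"].astype(int); br=((i[...,2]-i[...,0]>0.3*i.max(2))&(i.max(2)<85)).astype(np.uint8)
n_,l,st,c=cv2.connectedComponentsWithStats(br)
for n,(x,y) in dict(S=(457,-317.5),Q=(613,-338),L=(598,15.7),O=(455,158)).items():
    a,b=proj(s,(x,y,40)),proj(s,(x,y,86)); j=min(range(1,n_),key=lambda j:np.hypot(*(c[j]-(a+b)/2))+(st[j,4]<30)*99)
    p=np.argwhere(l==j)[:,::-1].astype(float); t,o=p[p[:,1]<p[:,1].min()+5].mean(0),p[(p[:,1]>p[:,1].min()+12)&(p[:,1]<p[:,1].min()+18)].mean(0)
    f=lambda d:np.degrees(np.arctan2(d[0],-d[1])).round(1); print(n,st[j,:].tolist(),"lean seen",f(t-o),"expected",f(b-a),"top",t.round(1),"exp top",b.round(1))
E
```

```text
S [432, 128, 9, 20, 122] lean seen 10.0 expected 9.7 top [437.2 130.2] exp top [436.  127.5]
Q [382, 109, 12, 28, 156] lean seen 2.5 expected 5.1 top [385.5 111.1] exp top [385.7 108.1]
L [321, 179, 14, 22, 172] lean seen -1.9 expected -0.4 top [325.2 181.2] exp top [324.3 179. ]
O [344, 239, 13, 25, 210] lean seen 4.2 expected 2.3 top [349.4 241.4] exp top [348.5 240. ]
```

```bash
python3 -c "
from rig import ctrl
print(ctrl.finish_job())"
```

```text
the job is handed in; nothing more can be done
None
```

I handed the job in at about 20 s: all four stamps stand upright in their matching dishes, with the square and oblong in line and the mug and glue stick untouched; no verdict came back, and I viewed 15 pictures, one over the limit of 14.

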